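# Refit a scrubbed washing-machine dispenser drawer

### The job

The washer's dispenser drawer has been scrubbed and is ready to go back. Draw the green brush out of the drawer slot and lay it flat in the grey tray, still bristles up, set the blue softener insert down flat in the drawer's softener bay (the nearly square one at its rear right, seen from its front), then slide the drawer, with the insert in it, through the slot under the console and push it fully home, front panel flush against the console. Leave the detergent tub, the softener bottle and the dosing cup standing where they are.

Things in the scene. Friction and masses are not known exactly. Their poses are not given: they have to be found in the camera images.
- washer: Fixed white top-loading washer; place and yaw differ from start to start. Origin straight below point slot at worktop height, axes alike. Its console stands 105 mm above the worktop, x 0 to 200 mm, y -460 to +150 mm. The white deck and closed dark lid before it are level with the worktop (z = 0); the loose things stand on them and on the worktop.
- slot (a point): Mouth of the drawer slot: point on the console's front face, mid-width, on the slot's flat floor (30 mm above the worktop). x: level, into the slot (the way the drawer slides in); y: left along the face; z: up. Slot 58 mm high, 165 mm deep, 180 mm wide at the mouth, narrowing over 60 mm to 174 mm. Above it the console's solid top, 17 mm thick, overhangs.
- drawer: Loose off-white drawer, 0.28 kg, upright left of the slot. Origin: underside, mid-width, on the rear face of the front panel; x to the drawer's rear, y left, z up. Box 150 long, 168 wide, walls 50 high. Panel 12 thick (x -12 to 0), 196 wide, 75 high, can be pinched at its top. Dividers 42 high at y -11.5 and (right half) x 64. Home: origin at point slot, axes alike; no latch, plain friction.
- softener_bay (a point): Centre of the floor of the drawer's softener bay, the nearly square rear right bay, 81 mm (x) by 69.5 mm (y) between its walls, empty at the start. In the drawer's frame it lies at x 106.5, y -47, z 3 mm. Axes as the drawer's.
- insert: Loose bright blue softener insert, 0.05 kg: plate 68 mm (x) by 56 mm (y) with a 12 mm high rim; in its middle an upright fin to hold it by, 12 mm thick in x, 36 mm long in y, reaching 45 mm above the underside. Origin: centre of the underside; z up. Same either way round. In the bay its x lies along the drawer's x.
- brush: Loose green scrubbing brush, white bristles, 205 mm long, 0.09 kg, lying on its flat back in the slot, on the slot floor, bristles up, handle sticking out 85 to 105 mm. Origin: underside, mid-length. x: from handle end (-102) to head end (+102); z up. Handle 24 wide, 20 thick (x -102 to 22); head 36 wide, 36 high with bristles. Balances at x = 20 mm.
- brush_head (a point): Head end of the brush, on its underside (x = +102 mm in the brush's frame).
- brush_handle (a point): Handle end of the brush, on its underside (x = -102 mm in the brush's frame).
- tray: Grey open plastic tray, fixed, right of the slot: 260 mm (x) by 112 mm (y) by 30 mm high, walls and floor 4 mm thick. Origin: centre of the underside. Its x axis is its long side, roughly along the robot's x. The brush goes in lengthwise, either way round.
- tub: White detergent tub with a yellow band and blue lid, 106 mm across, 120 mm high, standing left of the console. Origin: centre of the underside. Leave it alone.
- softener: Blue softener bottle with a white cap, 72 mm across, 200 mm high, standing left of the console. Origin: centre of the underside. Leave it alone.
- doser: Orange open dosing cup, 62 mm across, 55 mm high, standing near the blue insert. Origin: centre of the underside. Leave it alone.

How it is judged:
By the outcome, as a careful person would: the job done as asked, in the order asked, and still so for the second after the job is handed in, with the robot touching nothing.
It also fails if it takes over 72 s, if anything falls off the work surface, if the arm or the gripper's body presses on something with over 40 N, if the wrist force passes 120 N, or if a joint passes its speed limit or range.

### The arm

A 7-joint arm with a two-finger parallel gripper is mounted at the origin on the work surface. World frame = base frame: x ahead of the robot, y to its left, z up, the work surface at z = 0. Lengths are in m, angles in degrees, forces in N, time in s.
With the tool pointing down it reaches from about 0.425 to 0.8 m from the base axis. Payload 8.3 kg.
Tool frame: the origin (TCP) lies midway between the tips of the shut fingers; the grasp point (between the pads) lies 19 mm behind it; z points along the fingers, y is the line along which they close (so a half turn about z gives the same grasp; the last joint's range is limited). The gripper opens to 85 mm and grips with 20 to 120 N. Pads are 22 mm wide; open, the fingers measure 114 mm over their backs; the gripper's body (76 mm by 85 mm) begins 54 mm behind the grasp point. The pads swing forward as they close: fully open they stand 13 mm farther back than shut.
Start: joints at [64.521, 21.967, 0.94, 78.501, -0.361, 79.538, -2.664], TCP at [0.233, -0.58, 0.231] pointing down, gripper open.
Joint ranges: [-169.22, 169.22], [-14.56, 117.87], [-87.37, 89.26], [10.42, 133.3], [-82.24, 262.24], [0.94, 117.77], [-172.7, 172.7]. Speed limits (degrees/s): [136.94, 136.94, 172.46, 172.46, 180, 180, 180].

### API

Orientations are given as [roll, pitch, yaw] about the fixed x, y, z axes, in that order (R = Rz(yaw) Ry(pitch) Rx(roll)).
In Python, from cell import r gives the robot as it stands.
- The arm moves only by the tool jog_arm, called after "Emit:" by a JSON object that holds its "api" and its "payload", one argument or row to a line. Schema: {"type":"object","properties":{"segments":{"type":"array","items":{"type":"number"},"minItems":5,"maxItems":50},"grip_n":{"type":"number"},"only":{"type":"string"},"quiet":{"type":"boolean"},"lines":{"type":"string"}},"required":["segments"],"additionalProperties":false}. segments is one flat list of numbers that holds 1 to 10 rows one after another, with no inner brackets; each row has 5 numbers: dx, dy, dz in m, then a turn about the tool's z in degrees, then the finger opening in m; each row is the pose to reach, as a shift and turn from the pose commanded when the call began, along the tool's axes at that moment; what a row does not reach only later rows make up. A row lasts 1/12 s, in which the tool goes at most 0.0417 m and 7.16 degrees, less where a joint would pass 70% of its speed; a pose out of reach is approached as far as the arm can. The fingers move at their own pace and stop on an object; grip_n is the grip in N (left out, the last holds). Time passes only in rows, so rows that do not move let the fingers close. The tool returns the time, the measured TCP pose, the force, the opening and the grip force at its end. only (a regular expression) keeps the lines of the reply that match it, lines (a string "A,B") keeps lines A to B, and quiet returns only ok. Input that does not fit is refused with a message, and nothing moves.
- r.observe(): the state, without advancing time (a new reading comes with each control period).
- r.grab_frame(name): name is "side" or "top"; returns the picture (400x640x3 uint8, red, green, blue); there is no depth.
- r.camera_model(name): a dict with "fx", "fy", "cx", "cy" (pixels), "dist_coeffs" ([k1, k2, p1, p2, k3] as OpenCV has them; the pictures are not rectified), "R" (3x3) and "t" (3): a world point X has camera coordinates R X + t. Camera axes: x right, y down, z forward; pixel columns grow to the right and rows downward; lengths in m; the calibration is good to about 2 mm. A picture is of the moment at which its call begins. camera_model takes no time and is no camera call.
- r.sign_off(): hands the job in; it is judged then, once.
The state is a dict: "time_s": time; "q": joint angles; "qvel": joint speeds; "joint_efforts": joint torques, N m; "tcp_pos": TCP position; "tool_rot": TCP orientation; "wrist_force": force on the tool from outside, world axes, zero at the start; "moment": the same for the moment, N m; "width": finger opening in m; "grasp_force": force on a finger pad.
Only numpy, scipy, OpenCV 4.12 (cv2) and the standard library are available. Lean on these libraries where they do the work, as an engineer would, in place of code of your own. Each camera call takes 0.05 s, during which the arm holds its last target. There are 200 camera calls.

## Working session

There is one attempt and no reset: what is moved stays moved. The work goes in short steps, Python scripts to look and compute and a tool call to move; the robot and the scene stay as the last step left them, time stands still between calls to the robot, and variables do not carry over. Pictures are saved under pics/ and viewed, at most 10 in all, crops included, and the job is handed in when it is done.

```bash
ls; mkdir -p pics
```

Run:
```python
from cell import r
import cv2,numpy as np
for n in("side","top"):
    im=r.grab_frame(n);cv2.imwrite(f"pics/{n}0.png",im[...,::-1])
    m=r.camera_model(n);print(n,{k:np.round(v,4).tolist() for k,v in m.items() if k!='name'}, "C",-np.array(m["R"]).T@np.array(m["t"]))
o=r.observe();print(o)
```

```text
cell.py
pics
side {'fx': 395.515, 'fy': 395.515, 'cx': 319.5963, 'cy': 199.8605, 'dist_coeffs': [-0.0889, 0.0, 0.0, 0.0, 0.0], 'R': [[-0.8008, -0.5988, 0.0134], [-0.3337, 0.4275, -0.8402], [0.4974, -0.6772, -0.5422]], 't': [0.5002, 0.2312, 0.8234]} C [0.06819569 0.75837018 0.63400706]
top {'fx': 453.48, 'fy': 453.48, 'cx': 314.3965, 'cy': 196.5224, 'dist_coeffs': [0.0065, 0.0, 0.0, 0.0, 0.0], 'R': [[-0.0024, -1.0, -0.0071], [-0.998, 0.0028, -0.0627], [0.0628, 0.0069, -0.998]], 't': [0.0277, 0.6084, 1.1394]} C [0.53576681 0.01810474 1.17546347]
{'time_s': 0.1, 'q': array([64.52132864, 22.01374455,  0.93750211, 78.55609776, -0.36156822,
       79.53736072, -2.66436448]), 'qvel': array([-0.09273243, -0.11183166,  0.01967238, -0.24755055, -0.07815784,
       -0.058916  ,  0.09903547]), 'joint_efforts': array([ 3.94374787e-03, -6.29132795e+01,  8.48491788e-01, -3.72758603e+01,
        1.69105158e-02,  1.04340803e-02, -2.90746175e-05]), 'tcp_pos': array([ 0.23273652, -0.57955731,  0.23033634]), 'tool_rot': array([-1.79895588e+02,  8.07600268e-04,  2.18788409e+01]), 'wrist_force': array([-0.13793616,  0.38709866, -0.33971966]), 'moment': array([-0.01615412, -0.01984448,  0.0405321 ]), 'grasp_force': 0.0, 'width': 0.08554748183300918}
```
View pics/side0.png

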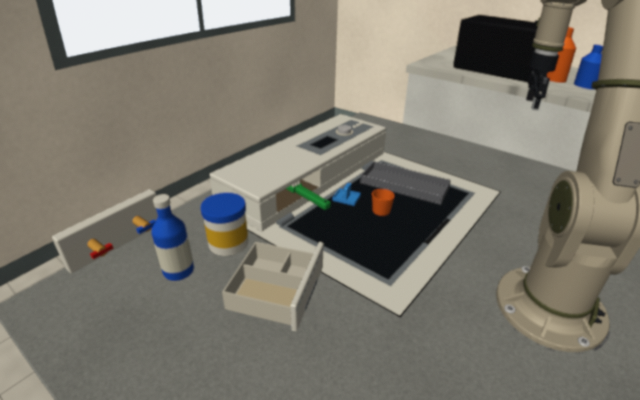

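View pics/top0.png

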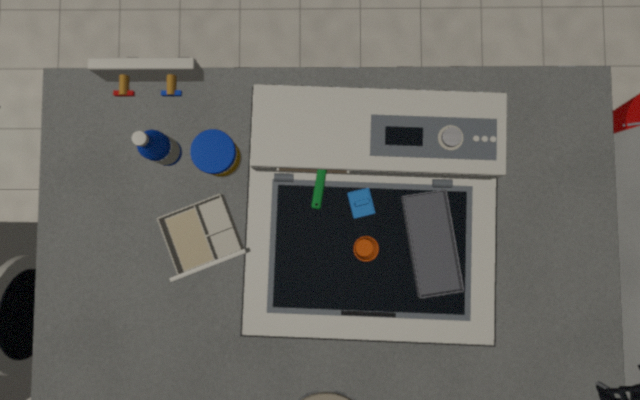

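Create h.py:
```python
from cell import r
import cv2,numpy as np
def und(n,p):
    m=r.camera_model(n);K=np.array([[m["fx"],0,m["cx"]],[0,m["fy"],m["cy"]],[0,0,1]])
    u=cv2.undistortPoints(np.array(p,float).reshape(-1,1,2),K,np.array(m["dist_coeffs"]))[:,0]
    R=np.array(m["R"]);t=np.array(m["t"]).ravel()
    return -R.T@t,np.c_[u,np.ones(len(u))]@R
def plane(n,p,z):
    C,d=und(n,p);return C+d*((z-C[2])/d[:,2])[:,None]
def tri(ps,pt):   # two-view midpoint and gap
    C1,a=und("side",ps);C2,b=und("top",pt);out=[]
    for x,y in zip(a,b):
        s=np.linalg.lstsq(np.c_[x,-y],C2-C1,rcond=None)[0];P,Q=C1+s[0]*x,C2+s[1]*y
        out.append([*(P+Q)/2,np.linalg.norm(P-Q)])
    return np.array(out)
def proj(n,X):
    m=r.camera_model(n);K=np.array([[m["fx"],0,m["cx"]],[0,m["fy"],m["cy"]],[0,0,1]])
    return cv2.projectPoints(np.array(X,float).reshape(-1,1,3),cv2.Rodrigues(np.array(m["R"]))[0],np.array(m["t"],float),K,np.array(m["dist_coeffs"]))[0][:,0]
def hsv(im,lo,hi): return cv2.inRange(cv2.cvtColor(im,cv2.COLOR_RGB2HSV),np.array(lo),np.array(hi))
def big(mask,box=None):
    if box: k=np.zeros_like(mask);x0,y0,x1,y1=box;k[y0:y1,x0:x1]=255;mask=mask&k
    return max(cv2.findContours(mask,cv2.RETR_EXTERNAL,cv2.CHAIN_APPROX_NONE)[0],key=cv2.contourArea)
```

Run:
```python
import cv2,numpy as np
from h import hsv,big
T=cv2.imread("pics/top0.png");S=cv2.imread("pics/side0.png")
cv2.imwrite("pics/tc.png",cv2.resize(T[125:310,150:470],(800,462),interpolation=cv2.INTER_CUBIC))
cv2.imwrite("pics/sc.png",cv2.resize(S[140:335,205:465],(780,585),interpolation=cv2.INTER_CUBIC))
for n,I in(("top",T),("side",S)):
    I=I[...,::-1]
    for nm,lo,hi in(("green",(45,100,50),(75,255,255)),("blue",(95,120,120),(108,255,255)),("orange",(3,150,80),(15,255,255))):
        box=(245,100,420,320) if n=="top" else (270,150,420,260)
        c=big(hsv(I.copy(),lo,hi),box);print(n,nm,cv2.contourArea(c),cv2.minAreaRect(c),cv2.boundingRect(c))
```

```text
top green 328.5 ((318.0946044921875, 188.9324188232422), (10.357135772705078, 39.62015914916992), 9.462322235107422) (311, 170, 16, 39)
top blue 513.0 ((360.88238525390625, 202.52944946289062), (25.708772659301758, 21.3431339263916), 75.96376037597656) (348, 188, 27, 30)
top orange 493.5 ((365.5, 248.5), (25.0, 25.0), 90.0) (353, 236, 26, 26)
side green 348.0 ((308.89794921875, 194.87887573242188), (45.11764907836914, 11.764705657958984), 28.072484970092773) (287, 184, 43, 26)
side blue 248.0 ((346.7191162109375, 194.44944763183594), (20.775959014892578, 22.89595603942871), 32.0053825378418) (333, 183, 27, 22)
side orange 456.5 ((383.0, 202.0), (26.0, 22.0), 90.0) (372, 189, 23, 27)
```

View pics/tc.png

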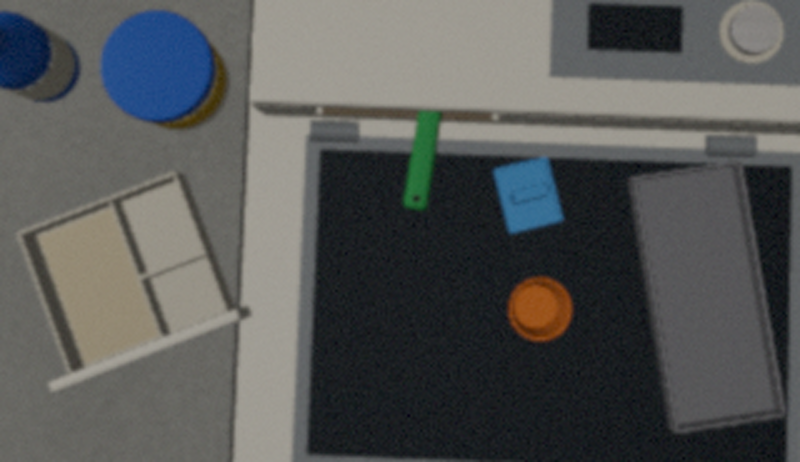

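View pics/sc.png

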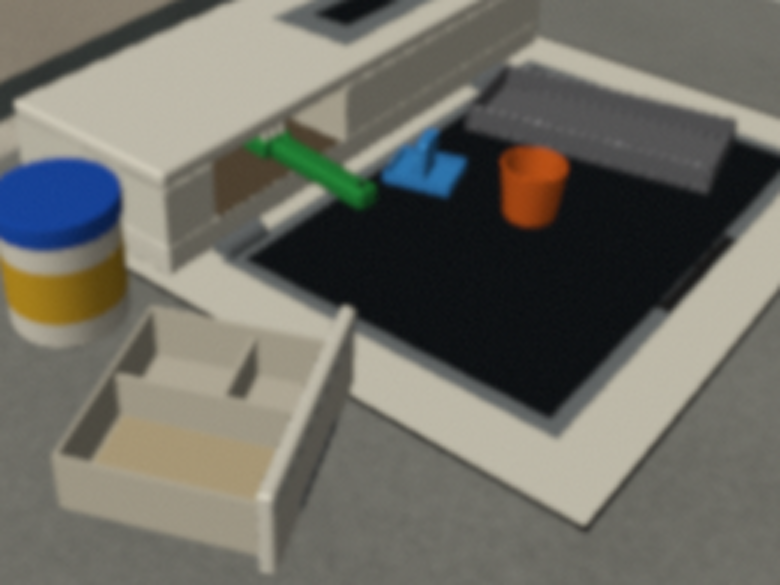

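Top view: console front edge runs from (252,167) to (506,174), slot mouth corners show near (277,169) and (348,172), the brush tip is at (316,208), the insert near (361,202), and the drawer panel top goes from (171,278) to (246,251). The tray spans (402..463, 190..297). Side view confirms brush tip near (327,205), fin top near (348,184).

Add to h.py:
```python
def edge(I,p0,p1,w=4,sgn=0,n=60):
    "subpixel edge line near segment p0-p1 (sgn +1: brighter to the right of p0->p1 in image); returns fitted endpoints"
    g=cv2.GaussianBlur(I.astype(np.float32).mean(2),(0,0),.8);p0,p1=np.array(p0,float),np.array(p1,float)
    d=(p1-p0)/np.linalg.norm(p1-p0);nn=np.array([-d[1],d[0]]);s=np.arange(-w,w+.01,.25);P=[]
    for a in np.linspace(.06,.94,n):
        q=p0+a*(p1-p0)+s[:,None]*nn
        v=cv2.remap(g,q[:,0].astype(np.float32)[None],q[:,1].astype(np.float32)[None],cv2.INTER_LINEAR)[0]
        k=np.gradient(v);k=abs(k) if sgn==0 else sgn*k
        i=k.argmax();ww=np.clip(k[max(0,i-4):i+5],0,None);P.append(q[max(0,i-4):i+5].T@ww/ww.sum())
    P=np.array(P,np.float32)
    for _ in range(3):
        vx,vy,x,y=cv2.fitLine(P,cv2.DIST_HUBER,0,.01,.01).ravel();e=abs((P-[x,y])@[-vy,vx]);P=P[e<=max(.3,2*np.median(e))]
    c=np.array([x,y]);v=np.array([vx,vy]);return c,v,len(P),e.std()
def meet(a,b):
    t=np.linalg.solve(np.c_[a[1],-b[1]],b[0]-a[0]);return a[0]+t[0]*a[1]
def ang(a,b): return np.degrees(np.arctan2(*(b-a)[1::-1]))
```

Run:
```python
from h import *
T=cv2.imread("pics/top0.png");S=cv2.imread("pics/side0.png")
np.set_printoptions(precision=4,suppress=True)
f=edge(T,(256,167),(500,174));l=edge(T,(252,95),(252,160));rr=edge(T,(507,100),(506,168))
for e in(f,l,rr):print(e[2:],e[0],e[1])
A=plane("top",[meet(f,l),meet(f,rr)],.105);print("console",A,"len",np.linalg.norm(A[0]-A[1]),"yaw",ang(A[1],A[0])-90)
u=(A[0]-A[1])/np.linalg.norm(A[0]-A[1]);M=(A[0]+A[1])/2+u*.155;print("slot mid",M)
print("mouth corners z30",plane("top",[(277,169),(348,171.8)],.03), plane("top",[(277,169),(348,171.8)],.088))
# drawer: wall outer corners z .05, panel top z .075 
o=lambda x,y:(150+x/2.5,125+y/2.5)
lw=edge(T,o(20,235),o(70,375));rw=edge(T,o(178,175),o(232,308));bk=edge(T,o(20,235),o(178,175));fp=edge(T,o(52,388),o(240,318));ri=edge(T,o(55,378),o(238,311))
for e in(lw,rw,bk,fp,ri):print("dr",e[2:],e[0],np.degrees(np.arctan2(e[1][1],e[1][0])))
B=plane("top",[meet(bk,lw),meet(bk,rw),],.05);print(B,np.linalg.norm(B[0]-B[1]),"yaw",ang(B[1],B[0])-90)
F=plane("top",[fp[0]-30*fp[1],fp[0]+30*fp[1]],.075);print("panel front line",F,ang(F[1],F[0])-90)
# tray outer rim z .03
t=[o(628,178),o(742,165),o(785,412),o(675,432)]
es=[edge(T,t[i],t[(i+1)%4],3) for i in range(4)]
Q=plane("top",[meet(es[i-1],es[i]) for i in range(4)],.03);print("tray",Q,Q.mean(0),[np.linalg.norm(Q[i]-Q[i-1]) for i in range(4)],ang(Q[3],Q[0]),ang(Q[2],Q[1]))
# insert, brush
R=T[...,::-1].copy();c=big(hsv(R,(95,120,120),(108,255,255)),(245,100,420,320));b=cv2.boxPoints(cv2.minAreaRect(c));W=plane("top",b,.012);print("insert",W,W.mean(0),[(np.linalg.norm(W[i]-W[i-1]),ang(W[i-1],W[i])) for i in range(4)])
fin=tri([(205+430/3,140+133/3)],[o(531,191)]);print("fin top mid tri",fin)
c=big(hsv(R,(45,100,50),(75,255,255)),(245,100,420,320))[:,0];c=c[(c[:,1]>173)&(c[:,1]<204)]
rows=np.unique(c[:,1]);mid=np.array([[(c[c[:,1]==k,0].min()+c[c[:,1]==k,0].max())/2,k] for k in rows]);k=np.polyfit(mid[:,1],mid[:,0],1)
L=plane("top",[(np.polyval(k,y),y) for y in(175,190,208.3)],.05);print("brush axis",L,"yaw",ang(L[2],L[0]))
print("tip tri",tri([(205+372/3,140+195/3)],[(np.polyval(k,208.3),208.3)]))
```

```text
(31, np.float32(0.11992234)) [402.3889 171.0105] [0.9993 0.0369]
(40, np.float32(0.08811876)) [251.0992 130.0207] [ 0.0479 -0.9989]
(51, np.float32(0.10690642)) [505.9742 128.007 ] [ 0.0177 -0.9998]
console [[ 0.6777  0.1799  0.105 ]
 [ 0.6532 -0.4252  0.105 ]] len 0.6056311026758208 yaw -2.319097705663296
slot mid [0.6718 0.0322 0.105 ]
mouth corners z30 [[ 0.6782  0.121   0.03  ]
 [ 0.6704 -0.0594  0.03  ]] [[ 0.671   0.1158  0.088 ]
 [ 0.6636 -0.0554  0.088 ]]
dr (58, np.float32(0.071510665)) [168.7817 247.0033] 69.93675
dr (60, np.float32(0.07066946)) [227.9761 215.3772] 69.22872
dr (51, np.float32(0.06460473)) [192.076  207.8396] -21.080288
dr (46, np.float32(0.07920837)) [211.4271 265.4118] -21.386051
dr (47, np.float32(0.07379866)) [209.943  265.7847] -20.755102
[[0.5479 0.4116 0.05  ]
 [0.6067 0.2587 0.05  ]] 0.1637980948397455 yaw 21.041896710277157
panel front line [[0.4132 0.3415 0.075 ]
 [0.4653 0.2073 0.075 ]] 21.199514944619622
tray [[ 0.611  -0.1911  0.03  ]
 [ 0.6252 -0.3083  0.03  ]
 [ 0.3696 -0.3474  0.03  ]
 [ 0.3516 -0.2319  0.03  ]] [ 0.4894 -0.2696  0.03  ] [np.float64(0.2626508702257696), np.float64(0.1180961270628823), np.float64(0.25864637211898145), np.float64(0.11685196148225589)] 8.945541673777367 8.686346921794254
insert [[ 0.6187 -0.0587  0.012 ]
 [ 0.6319 -0.112   0.012 ]
 [ 0.5677 -0.1273  0.012 ]
 [ 0.5546 -0.0742  0.012 ]] [ 0.5932 -0.0931  0.012 ] [(np.float64(0.06594527981940863), np.float64(13.609575370000016)), (np.float64(0.05491576393894941), np.float64(-76.10138682451156)), (np.float64(0.06596850174500284), np.float64(-166.56076436590706)), (np.float64(0.054719531800813764), np.float64(103.87563945903399))]
fin top mid tri [[ 0.593  -0.0945  0.0458  0.0031]]
brush axis [[0.6603 0.0104 0.05  ]
 [0.6228 0.0169 0.05  ]
 [0.5772 0.0249 0.05  ]] yaw -9.894553588383781
tip tri [[0.5767 0.0243 0.0421 0.002 ]]
```

Create go.py:
```python
"python3 go.py x y z yaw : shift and turn from the present pose in tool axes"
import sys,numpy as np
from cell import r
from scipy.spatial.transform import Rotation as Ro
o=r.observe();x=np.array(sys.argv[1:4],float);yaw=float(sys.argv[4])
d=Ro.from_euler("xyz",o["tool_rot"],degrees=True).inv().apply(x-o["tcp_pos"])
t=(o["tool_rot"][2]-yaw+180)%360-180
print("t",o["time_s"],np.round(d,4),"turn",round(t,1),"dist",round(np.linalg.norm(d),3),"q",o["q"].round(0),"F",o["wrist_force"].round(1),"w",round(o["width"],4))
```

```text
(no output)
```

Emit:
{"api": "jog_arm", "payload": {
  "segments": [0.33,-0.242,0,31.8,0.06,0.33,-0.242,0,31.8,0.06,0.33,-0.242,0,31.8,0.06,0.33,-0.242,0,31.8,0.06,0.33,-0.242,0,31.8,0.06,0.33,-0.242,0,31.8,0.06,0.33,-0.242,0,31.8,0.06,0.33,-0.242,0,31.8,0.06,0.33,-0.242,0,31.8,0.06,0.33,-0.242,0,31.8,0.06],
  "grip_n": 60
}}

```text
time_s: 0.93
tcp_pos: [0.4495, -0.2302, 0.2312]
tool_rot: [-180.0, 0.0, -9.9]
wrist_force: [1.0, 0.2, 1.1]
width: 0.06
grasp_force: 0.0
```

```bash
python3 go.py 0.6055 0.0195 0.12 -9.9
```

```text
t 0.9333 [ 0.1108 -0.2729  0.1112] turn -0.0 dist 0.315 q [ 33.   8. -11.  97.   1.  76. -78.] F [1.  0.2 1.1] w 0.06
```

Emit:
{"api": "jog_arm", "payload": {
  "segments": [0.1,-0.27,0.09,0,0.06,0.1,-0.27,0.09,0,0.06,0.1,-0.27,0.09,0,0.06,0.1,-0.27,0.09,0,0.06,0.1,-0.27,0.09,0,0.06,0.1,-0.27,0.09,0,0.06,0.1,-0.27,0.09,0,0.06,0.1,-0.27,0.09,0,0.06,0.1,-0.27,0.09,0,0.06]
}}

```text
time_s: 1.68
tcp_pos: [0.5937, 0.0214, 0.1392]
tool_rot: [-179.9, 0.2, -9.5]
wrist_force: [0.5, 0.1, 0.5]
width: 0.06
grasp_force: 0.0
```

```bash
python3 go.py 0.6055 0.0195 0.031 -9.9
```

Run:
```python
from h import *
im=r.grab_frame("side")[...,::-1];t=r.grab_frame("top")[...,::-1]
cv2.imwrite("pics/a.png",np.hstack([cv2.resize(im[100:280,200:420],(440,360)),cv2.resize(t[130:280,240:400],(340,360))]))
```

```text
t 1.6833 [0.0124 0.0002 0.1081] turn 0.4 dist 0.109 q [  11.   23.  -20.   90.    8.   68. -111.] F [0.5 0.1 0.5] w 0.06
```

View pics/a.png

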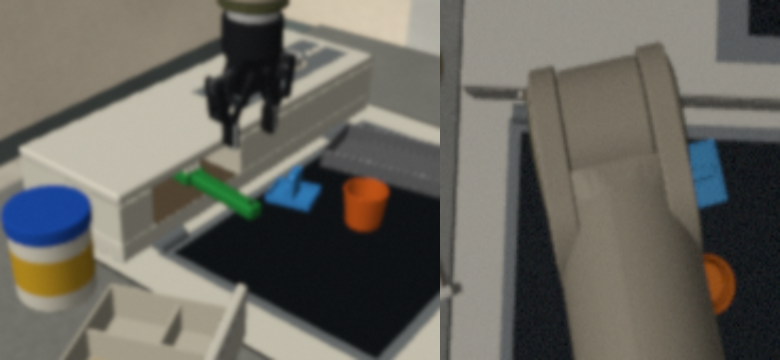

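The side view shows the open fingers straight above the handle (around (240,125) in the crop), in line with it. Descending and gripping.

Emit:
{"api": "jog_arm", "payload": {
  "segments": [0.012,0,0.04,0.3,0.06,0.012,0,0.08,0.3,0.06,0.012,0,0.1085,0.3,0.06,0.012,0,0.1085,0.3,0.06,0.012,0,0.1085,0.3,0.01,0.012,0,0.1085,0.3,0.01,0.012,0,0.1085,0.3,0.01,0.012,0,0.1085,0.3,0.01,0.012,0,0.1085,0.3,0.01,0.012,0,0.1085,0.3,0.01],
  "grip_n": 60
}}

```text
time_s: 2.62
tcp_pos: [0.6075, 0.0142, 0.0348]
tool_rot: [-180.0, -0.2, -10.2]
wrist_force: [1.1, -0.1, 3.8]
width: 0.0225
grasp_force: 60.9
```

Emit:
{"api": "jog_arm", "payload": {
  "segments": [0,0,0,0,0.01,0,0,0,0,0.01]
}}

```text
time_s: 2.78
tcp_pos: [0.6073, 0.0142, 0.0341]
tool_rot: [-180.0, -0.2, -10.2]
wrist_force: [3.4, -0.6, 4.8]
width: 0.0226
grasp_force: 61.1
```

```bash
python3 go.py 0.45 0.0195 0.037 -9.9
```

```text
t 2.7833 [-0.1557  0.0227 -0.0034] turn -0.3 dist 0.157 q [  10.   31.  -19.   94.   11.   57. -113.] F [ 3.4 -0.6  4.8] w 0.0226
```

Emit:
{"api": "jog_arm", "payload": {
  "segments": [-0.01,0.0015,-0.004,0,0.01,-0.035,0.005,-0.004,0,0.01,-0.065,0.009,-0.004,0,0.01,-0.095,0.013,-0.004,0,0.01,-0.125,0.017,-0.004,0,0.01,-0.141,0.019,-0.004,0,0.01,-0.141,0.019,-0.03,0,0.01,-0.141,0.019,-0.07,0,0.01,-0.141,0.019,-0.09,0,0.01,-0.141,0.019,-0.09,0,0.01]
}}

```text
time_s: 3.62
tcp_pos: [0.4655, 0.021, 0.127]
tool_rot: [-179.9, -0.3, -10.2]
wrist_force: [1.6, 0.5, -0.6]
width: 0.0224
grasp_force: 60.5
```

```bash
python3 go.py 0.418 -0.2806 0.08 8.8
```

Run:
```python
from h import *
im=r.grab_frame("side")[...,::-1];t=r.grab_frame("top")[...,::-1]
cv2.imwrite("pics/b.png",np.hstack([cv2.resize(im[100:280,200:420],(440,360)),cv2.resize(t[130:280,240:400],(340,360))]))
```

```text
t 3.6167 [0.0064 0.3053 0.0467] turn -19.0 dist 0.309 q [  14.    8.  -23.  110.    4.   62. -110.] F [ 1.6  0.5 -0.6] w 0.0224
```

View pics/b.png

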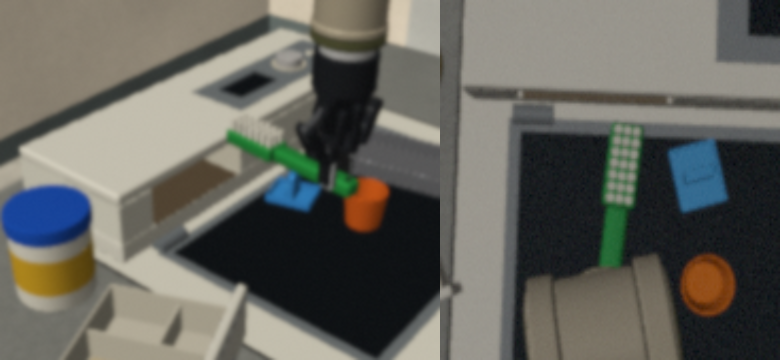

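Emit:
{"api": "jog_arm", "payload": {
  "segments": [0.006,0.305,0,-19,0.01,0.006,0.305,0,-19,0.01,0.006,0.305,0,-19,0.01,0.006,0.305,0,-19,0.01,0.006,0.305,0,-19,0.01,0.006,0.305,0.02,-19,0.01,0.006,0.305,0.046,-19,0.01,0.006,0.305,0.046,-19,0.01,0.006,0.305,0.046,-19,0.01,0.006,0.305,0.046,-19,0.01]
}}

```text
time_s: 4.55
tcp_pos: [0.4118, -0.2821, 0.0731]
tool_rot: [-179.8, 0.3, 8.5]
wrist_force: [0.3, 1.0, -0.4]
width: 0.0227
grasp_force: 60.5
```

```bash
python3 go.py 0.418 -0.2806 0.009 8.8
```

Run:
```python
from h import *
im=r.grab_frame("side")[...,::-1];t=r.grab_frame("top")[...,::-1]
for z in (.12,):
    R=t[...,::-1].copy();c=big(hsv(R,(45,60,50),(75,255,255)),(380,150,480,330))
    print(cv2.boundingRect(c), plane("top",[cv2.boundingRect(c)[:2]],.1))
cv2.imwrite("pics/c.png",np.hstack([cv2.resize(im[130:230,310:480],(442,260)),cv2.resize(t[170:310,380:500],(300,350))[:260]]))
```

```text
t 4.55 [ 0.0068 -0.0002  0.0641] turn -0.3 dist 0.064 q [ 38.  16.  -9. 109.   3.  56. -53.] F [ 0.3  1.  -0.4] w 0.0227
(421, 204, 27, 70) [[ 0.58493237 -0.22692169  0.1       ]]
```

View pics/c.png

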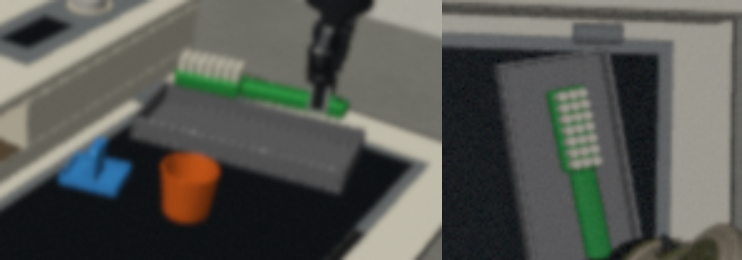

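Emit:
{"api": "jog_arm", "payload": {
  "segments": [0.004,0,0.03,0,0.01,0.004,0,0.05,0,0.01,0.004,0,0.059,0,0.01,0.004,0,0.062,0,0.01,0.004,0,0.062,0,0.01]
}}

```text
time_s: 5.07
tcp_pos: [0.4195, -0.2788, 0.0146]
tool_rot: [-179.9, 0.0, 8.9]
wrist_force: [-0.1, 1.2, 0.0]
width: 0.0226
grasp_force: 60.5
```

```bash
python3 go.py 0.418 -0.2806 0.008 8.8
```

```text
t 5.0667 [-0.0018  0.0015  0.0066] turn 0.1 dist 0.007 q [ 38.  21.  -9. 111.   4.  49. -55.] F [-0.1  1.2  0. ] w 0.0226
```

Emit:
{"api": "jog_arm", "payload": {
  "segments": [0,0,0.003,0,0.01,0,0,0.005,0,0.01,0,0,0.005,0,0.01]
}}

```text
time_s: 5.32
tcp_pos: [0.4198, -0.2802, 0.0104]
tool_rot: [180.0, -0.1, 8.8]
wrist_force: [-0.0, 0.0, -1.0]
width: 0.0228
grasp_force: 60.5
```

```bash
python3 go.py 0.418 -0.2806 0.008 8.8
```

```text
t 5.3167 [-0.0019  0.0001  0.0024] turn -0.0 dist 0.003 q [ 38.  21.  -9. 111.   4.  48. -55.] F [-0.  0. -1.] w 0.0228
```

Emit:
{"api": "jog_arm", "payload": {
  "segments": [0,0,0.002,0,0.01,0,0,0.002,0,0.05,0,0,0.002,0,0.05,0,0,0.002,0,0.05,0,0,-0.03,0,0.05,0,0,-0.07,0,0.05,0,0,-0.11,0,0.05,0,0,-0.11,0,0.05]
}}

```text
time_s: 5.98
tcp_pos: [0.4234, -0.2824, 0.1278]
tool_rot: [179.5, -0.5, 8.8]
wrist_force: [1.7, -0.8, 0.6]
width: 0.0502
grasp_force: 0.0
```

```bash
python3 go.py 0.593 -0.094 0.12 103.6
```

```text
t 5.9833 [ 0.1963 -0.1604  0.0084] turn -94.8 dist 0.254 q [ 38.  12.  -9. 105.   2.  62. -53.] F [ 1.7 -0.8  0.6] w 0.0502
```

Emit:
{"api": "jog_arm", "payload": {
  "segments": [0.195,-0.16,0,-70,0.05,0.195,-0.16,0,-70,0.05,0.195,-0.16,0,-70,0.05,0.195,-0.16,0,-70,0.05,0.195,-0.16,0,-70,0.05,0.195,-0.16,0,-70,0.05,0.195,-0.16,0,-70,0.05,0.195,-0.16,0,-70,0.05,0.195,-0.16,0,-70,0.05,0.195,-0.16,0,-70,0.05]
}}

```text
time_s: 6.82
tcp_pos: [0.5878, -0.0919, 0.1195]
tool_rot: [-180.0, -0.0, 79.2]
wrist_force: [-0.2, -0.3, 0.3]
width: 0.0499
grasp_force: 0.0
```

```bash
python3 go.py 0.593 -0.094 0.08 103.6;  python3 - <<'E'
from h import *
t=r.grab_frame("top")
c=big(hsv(t,(45,60,50),(75,255,255)),(380,150,480,330));b=cv2.minAreaRect(c);print(b,plane("top",cv2.boxPoints(b),.02))
E
```

```text
t 6.8167 [-0.0011  0.0055  0.0395] turn -24.4 dist 0.04 q [ 26.  25. -27.  91.  12.  67. -14.] F [-0.2 -0.3  0.3] w 0.0499
((436.189208984375, 258.1351318359375), (50.306087493896484, 6.904757499694824), 80.53767395019531) [[ 0.51271763 -0.26317845  0.02      ]
 [ 0.51555107 -0.2804468   0.02      ]
 [ 0.39105695 -0.29876451  0.02      ]
 [ 0.38824414 -0.28161971  0.02      ]]
```

Emit:
{"api": "jog_arm", "payload": {
  "segments": [-0.001,0.005,0,-24.4,0.04,-0.001,0.005,0,-24.4,0.04,-0.001,0.005,0,-24.4,0.04,-0.001,0.005,0,-24.4,0.04,-0.001,0.005,0.03,-24.4,0.04,-0.001,0.005,0.045,-24.4,0.04]
}}

```text
time_s: 7.37
tcp_pos: [0.5921, -0.0944, 0.0734]
tool_rot: [-180.0, -0.0, 103.0]
wrist_force: [-0.6, -0.7, -1.0]
width: 0.0403
grasp_force: 0.0
```

```bash
python3 go.py 0.593 -0.094 0.016 103.6
```

Run:
```python
from h import *
im=r.grab_frame("side")[...,::-1]
cv2.imwrite("pics/d.png",cv2.resize(im[120:240,290:430],(560,480),interpolation=cv2.INTER_CUBIC))
```

```text
t 7.3667 [0.0002 0.0009 0.0574] turn -0.6 dist 0.057 q [ 29.  29. -30.  93.  16.  62.   7.] F [-0.6 -0.7 -1. ] w 0.0403
```

View pics/d.png

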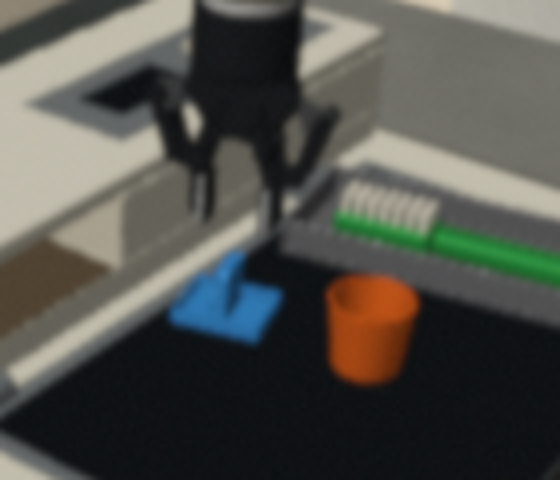

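Emit:
{"api": "jog_arm", "payload": {
  "segments": [0,0.001,0.03,-0.6,0.04,0,0.001,0.05,-0.6,0.04,0,0.001,0.057,-0.6,0.04,0,0.001,0.057,-0.6,0.04,0,0.001,0.057,-0.6,0,0,0.001,0.057,-0.6,0,0,0.001,0.057,-0.6,0,0,0.001,0.057,-0.6,0,0,0.001,0.057,-0.6,0,0,0.001,0.057,-0.6,0],
  "grip_n": 40
}}

```text
time_s: 8.25
tcp_pos: [0.5948, -0.094, 0.0197]
tool_rot: [179.8, 0.1, 103.8]
wrist_force: [0.1, 0.2, 6.9]
width: 0.0109
grasp_force: 40.5
```

```bash
python3 go.py 0.5537 0.2755 0.13 111.1
```

Run:
```python
import numpy as np,cv2
from h import *
T=cv2.imread("pics/top0.png")[...,::-1].copy()
c=big(hsv(T,(105,120,60),(120,255,255)),(185,100,245,200));(p,rad)=cv2.minEnclosingCircle(c);print("tub",plane("top",[p],.12),rad)
print("bay guess",plane("top",[(216,216)],.003),proj("top",[[.5537,.2755,.003]]))
o=lambda x,y:(150+x/2.5,125+y/2.5)
# divider top edges (z .042)
d1=edge(T,o(120,212),o(160,328));d2=edge(T,o(145,276),o(205,256));m=meet(d1,d2);P=plane("top",[m],.042)[0];print("divider crossing",P,d1[2:],d2[2:])
a=np.radians(21.1);x=np.array([np.cos(a),np.sin(a)]);y=np.array([-x[1],x[0]]);q=P[:2]-[.4374,.2811];print("in drawer",q@x,q@y)
```

```text
t 8.25 [ 0.3685  0.0483 -0.1106] turn -7.3 dist 0.388 q [ 28.  33. -29.  95.  18.  57.   6.] F [0.1 0.2 6.9] w 0.0109
tub [[0.70987252 0.26440153 0.12      ]] 22.500370025634766
bay guess [[0.55972737 0.28092732 0.003     ]] [[218.0702994  218.32702165]]
divider crossing [0.5126617  0.28954484 0.042     ] (48, np.float32(0.06765988)) (37, np.float32(0.07296958))
in drawer 0.07325578723112493 -0.01921532911438383
```

Run:
```python
import numpy as np,cv2
from h import *
g=cv2.imread("pics/top0.png").mean(2).astype(np.float32)
a=np.radians(21.1);x=np.array([np.cos(a),np.sin(a)]);y=np.array([-x[1],x[0]])
def prof(xs,ys,z):
    P=np.array([[.4374,.2811]+X*x+Y*y for X,Y in zip(xs,ys)]);p=proj("top",np.c_[P,np.full(len(P),z)]).astype(np.float32)
    return cv2.remap(g,p[:,0][None],p[:,1][None],1)[0].astype(int)
X=np.arange(-.02,.165,.003)
for Y in(-.06,-.047,-.034):print("x at z.042",Y,list(zip((X*1000).astype(int),prof(X,X*0+Y,.042))))
Y=np.arange(-.1,.1,.003)
print("y at z.042, x=.11",list(zip((Y*1000).round().astype(int),prof(Y*0+.11,Y,.042))))
```

```text
x at z.042 -0.06 [(np.int64(-20), np.int64(100)), (np.int64(-17), np.int64(100)), (np.int64(-14), np.int64(100)), (np.int64(-11), np.int64(98)), (np.int64(-8), np.int64(101)), (np.int64(-5), np.int64(100)), (np.int64(-2), np.int64(112)), (np.int64(0), np.int64(140)), (np.int64(3), np.int64(154)), (np.int64(6), np.int64(154)), (np.int64(9), np.int64(147)), (np.int64(12), np.int64(143)), (np.int64(15), np.int64(143)), (np.int64(18), np.int64(143)), (np.int64(21), np.int64(144)), (np.int64(24), np.int64(143)), (np.int64(27), np.int64(144)), (np.int64(30), np.int64(144)), (np.int64(33), np.int64(143)), (np.int64(36), np.int64(144)), (np.int64(39), np.int64(143)), (np.int64(42), np.int64(143)), (np.int64(45), np.int64(144)), (np.int64(48), np.int64(143)), (np.int64(51), np.int64(142)), (np.int64(54), np.int64(143)), (np.int64(57), np.int64(143)), (np.int64(60), np.int64(144)), (np.int64(63), np.int64(144)), (np.int64(66), np.int64(138)), (np.int64(69), np.int64(117)), (np.int64(72), np.int64(131)), (np.int64(75), np.int64(143)), (np.int64(78), np.int64(144)), (np.int64(81), np.int64(143))
[... 6186 characters left out ...]
4(32), np.int64(134)), (np.int64(35), np.int64(133)), (np.int64(38), np.int64(134)), (np.int64(41), np.int64(134)), (np.int64(44), np.int64(133)), (np.int64(47), np.int64(134)), (np.int64(50), np.int64(133)), (np.int64(53), np.int64(133)), (np.int64(56), np.int64(132)), (np.int64(59), np.int64(133)), (np.int64(62), np.int64(133)), (np.int64(65), np.int64(135)), (np.int64(68), np.int64(133)), (np.int64(71), np.int64(114)), (np.int64(74), np.int64(79)), (np.int64(77), np.int64(63)), (np.int64(80), np.int64(59)), (np.int64(83), np.int64(74)), (np.int64(86), np.int64(110)), (np.int64(89), np.int64(119)), (np.int64(92), np.int64(106)), (np.int64(95), np.int64(100)), (np.int64(98), np.int64(101))]
```

Emit:
{"api": "jog_arm", "payload": {
  "segments": [0,0,-0.04,0,0,0,0,-0.08,0,0,0.03,0.004,-0.11,0,0,0.372,0.056,-0.11,-7.3,0,0.372,0.056,-0.11,-7.3,0,0.372,0.056,-0.11,-7.3,0,0.372,0.056,-0.11,-7.3,0,0.372,0.056,-0.11,-7.3,0,0.372,0.056,-0.11,-7.3,0,0.372,0.056,-0.11,-7.3,0]
}}

```text
time_s: 9.08
tcp_pos: [0.5637, 0.2277, 0.1283]
tool_rot: [180.0, 0.0, 111.0]
wrist_force: [0.1, 0.5, -0.1]
width: 0.0116
grasp_force: 39.4
```

```bash
python3 go.py 0.5601 0.2807 0.13 111.1
```

```text
t 9.0833 [ 0.0507  0.0157 -0.0017] turn -0.1 dist 0.053 q [  3.  28. -38.  88.  18.  70. -17.] F [ 0.1  0.5 -0.1] w 0.0116
```

Emit:
{"api": "jog_arm", "payload": {
  "segments": [0.0507,0.0157,0,0,0,0.0507,0.0157,0,0,0,0.0507,0.0157,0.02,0,0,0.0507,0.0157,0.03,0,0,0.0507,0.0157,0.03,0,0]
}}

```text
time_s: 9.5
tcp_pos: [0.5592, 0.2773, 0.0949]
tool_rot: [-179.7, 0.1, 111.1]
wrist_force: [-0.1, -0.9, -1.4]
width: 0.0115
grasp_force: 39.4
```

```bash
python3 go.py 0.5601 0.2807 0.025 111.1
```

Run:
```python
from h import *
im=r.grab_frame("side");t=r.grab_frame("top")
c=big(hsv(im,(95,120,100),(108,255,255)),(210,200,330,340));print(cv2.boundingRect(c))
cv2.imwrite("pics/e.png",np.hstack([cv2.resize(im[200:340,205:345],(400,400)),cv2.resize(t[185:285,150:250],(400,400))])[...,::-1])
```

```text
t 9.5 [0.003  0.0024 0.0699] turn -0.0 dist 0.07 q [ -3.  32. -37.  87.  20.  68. -23.] F [-0.1 -0.9 -1.4] w 0.0115
(249, 226, 37, 30)
```

View pics/e.png

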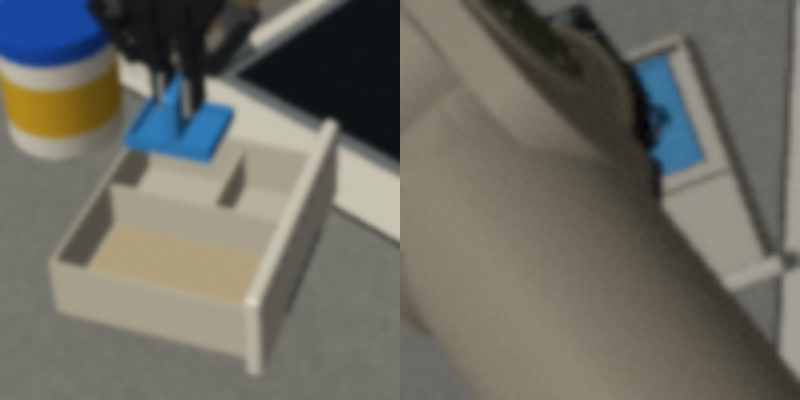

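The insert hangs over the rear right bay in both views (top crop: insert (635–705, 55–175), bay walls around it). I'll check the lateral gap numerically before lowering.

Run:
```python
import numpy as np
from h import *
a=np.radians(21.1);x=np.array([np.cos(a),np.sin(a)]);y=np.array([-x[1],x[0]]);O=np.array([.4438,.2863])
t=r.grab_frame("top")
o=lambda u,v:(150+(u-400)/4,185+v/4)
rz=r.observe()["tcp_pos"][2]-.0197+.012
def fr(e,z,k):
    P=plane("top",[e[0]-5*e[1],e[0]+5*e[1]],z)[:,:2]-O;print(k,"x",(P@x).round(4),"y",(P@y).round(4),e[2:])
fr(edge(t,o(668,55),o(705,155),2.5),rz,"ins right");fr(edge(t,o(705,155),o(668,174),2.5),rz,"ins front")
fr(edge(t,o(640,63),o(668,53),2),rz,"ins rear")
fr(edge(t,o(690,45),o(770,250),3,),.05,"wall right");fr(edge(t,o(635,52),o(685,38),2),.05,"rear wall")
fr(edge(t,o(665,192),o(725,172),2),.042,"divider")
```

```bash
python3 go.py 0.5601 0.2807 0.025 111.1
```

```text
ins right x [0.1181 0.094 ] y [-0.0806 -0.0805] (54, np.float32(0.06435835))
ins front x [0.0695 0.0698] y [-0.0561 -0.0799] (54, np.float32(0.07532285))
ins rear x [0.141  0.1407] y [-0.0609 -0.0849] (57, np.float32(0.04280968))
wall right x [0.0818 0.0569] y [-0.0845 -0.0846] (58, np.float32(0.06342635))
rear wall x [0.1489 0.1431] y [-0.0588 -0.0829] (38, np.float32(0.18228976))
divider x [0.0593 0.064 ] y [-0.047  -0.0713] (26, np.float32(0.24420252))
t 9.65 [0.0032 0.0001 0.0731] turn -0.1 dist 0.073 q [ -3.  32. -37.  87.  20.  68. -23.] F [ 0.3  0.2 -0.4] w 0.0112
```

Emit:
{"api": "jog_arm", "payload": {
  "segments": [0.0048,0.0005,0,0,0,0.0048,0.0005,0.03,0,0,0.0048,0.0005,0.055,0,0,0.0048,0.0005,0.067,0,0,0.0048,0.0005,0.073,0,0,0.0048,0.0005,0.073,0,0]
}}

```text
time_s: 10.15
tcp_pos: [0.5591, 0.2834, 0.0245]
tool_rot: [-179.9, -0.0, 111.1]
wrist_force: [-0.1, 1.1, -0.0]
width: 0.0108
grasp_force: 39.4
```

```bash
python3 go.py 0.5601 0.2807 0.0227 111.1
```

```text
t 10.15 [-0.0029 -0.0001  0.0018] turn -0.0 dist 0.003 q [ -5.  37. -35.  90.  24.  61. -25.] F [-0.1  1.1 -0. ] w 0.0108
```

Emit:
{"api": "jog_arm", "payload": {
  "segments": [0,0,0.002,0,0,0,0,0.003,0,0,0,0,0.003,0,0]
}}

```text
time_s: 10.4
tcp_pos: [0.5599, 0.2841, 0.0228]
tool_rot: [179.9, -0.0, 111.1]
wrist_force: [0.7, 0.5, -0.5]
width: 0.0114
grasp_force: 39.6
```

Emit:
{"api": "jog_arm", "payload": {
  "segments": [0,0,0,0,0.032,0,0,0,0,0.032,0,0,0,0,0.032,0,0,-0.02,0,0.032,0,0,-0.06,0,0.032,0,0,-0.1,0,0.032,0,0,-0.1,0,0.032]
}}

```text
time_s: 10.98
tcp_pos: [0.5626, 0.2866, 0.1307]
tool_rot: [179.3, -0.1, 111.1]
wrist_force: [1.6, 1.8, 1.1]
width: 0.0318
grasp_force: 0.0
```

```bash
python3 go.py 0.4382 0.2841 0.13 111.1
```

Run:
```python
from h import *
im=r.grab_frame("side")
c=big(hsv(im,(95,120,100),(108,255,255)),(210,200,330,340));print(cv2.boundingRect(c),cv2.contourArea(c))
```

```text
t 10.9833 [ 0.0424 -0.117  -0.0006] turn -0.0 dist 0.124 q [ -3.  31. -38.  85.  20.  70. -22.] F [1.6 1.8 1.1] w 0.0318
(255, 253, 16, 15) 97.5
```

Emit:
{"api": "jog_arm", "payload": {
  "segments": [0.042,-0.117,0,0,0.05,0.042,-0.117,0,0,0.05,0.042,-0.117,0,0,0.05,0.042,-0.117,0,0,0.05,0.042,-0.117,0,0,0.05]
}}

```text
time_s: 11.45
tcp_pos: [0.4322, 0.2804, 0.1211]
tool_rot: [-179.9, 0.1, 111.3]
wrist_force: [0.6, 0.5, -0.7]
width: 0.0499
grasp_force: 0.0
```

```bash
python3 go.py 0.4382 0.2841 0.047 111.1
```

Run:
```python
from h import *
for n in("top","side"):
    im=r.grab_frame(n);box=(150,180,260,290) if n=="top" else (210,200,330,340)
    c=big(hsv(im,(95,110,90),(110,255,255)),box);b=cv2.minAreaRect(c);print(n,b,cv2.contourArea(c))
    if n=="top":
        P=plane("top",cv2.boxPoints(b),.015);a=np.radians(21.1);x=np.array([np.cos(a),np.sin(a)]);y=np.array([-x[1],x[0]]);q=P[:,:2]-[.4438,.2863];print(np.c_[q@x,q@y].round(4))
    cv2.imwrite(f"pics/f_{n}.png",im[...,::-1])
```

```text
t 11.45 [0.0014 0.007  0.0741] turn 0.2 dist 0.074 q [ -1.  18. -42. 103.  14.  64. -27.] F [ 0.6  0.5 -0.7] w 0.0499
top ((213.44520568847656, 216.52052307128906), (25.39792823791504, 22.00373649597168), 69.44395446777344) 513.0
[[ 0.1391 -0.0145]
 [ 0.1386 -0.0707]
 [ 0.0732 -0.0707]
 [ 0.0739 -0.0146]]
side ((226.5, 211.0), (22.0, 33.0), 90.0) 584.5
```

Emit:
{"api": "jog_arm", "payload": {
  "segments": [0.001,0.003,0,0,0.05,0.001,0.003,0,0,0.05]
}}

```text
time_s: 11.72
tcp_pos: [0.439, 0.2829, 0.1218]
tool_rot: [180.0, -0.0, 111.0]
wrist_force: [0.5, -0.6, 0.9]
width: 0.0502
grasp_force: 0.0
```

```bash
python3 go.py 0.4382 0.2841 0.047 111.1
```

Run:
```python
from h import *
a=np.radians(21.1);x=np.array([np.cos(a),np.sin(a)]);y=np.array([-x[1],x[0]]);O=np.array([.4438,.2863])
im=r.grab_frame("side")
# side-view panel top: predicted corners at z .075
for X,Y in((-.012,.098),(0,.098),(-.012,-.098),(0,-.098)):
    P=O+X*x+Y*y;print(X,Y,proj("side",[[*P,.075]]).round(1))
cv2.imwrite("pics/g.png",cv2.resize(im[200:340,205:345],(560,560),interpolation=cv2.INTER_CUBIC)[...,::-1])
```

```text
t 11.7167 [ 0.0013 -0.0004  0.0748] turn -0.1 dist 0.075 q [ -1.  19. -42. 102.  14.  65. -27.] F [ 0.5 -0.6  0.9] w 0.0502
-0.012 0.098 [[297.7 305.3]]
0 0.098 [[291.6 303.9]]
-0.012 -0.098 [[325.2 241.6]]
0 -0.098 [[320.  240.6]]
```

View pics/g.png

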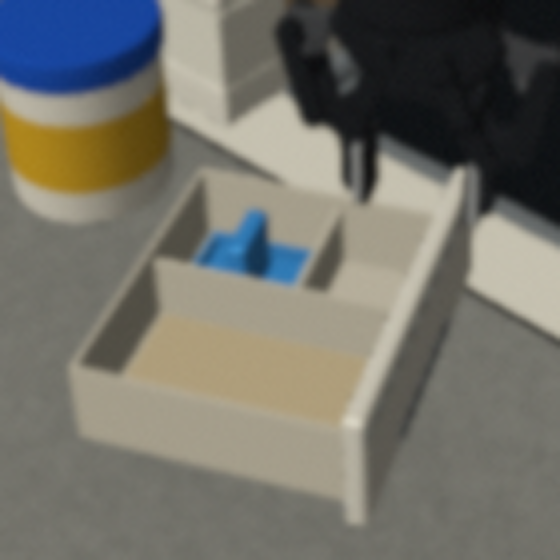

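Insert sits flat in the rear right bay; the fingers straddle the panel top, whose ends (293,305) and (320,241) match the computed pose. Descending to pinch.

Emit:
{"api": "jog_arm", "payload": {
  "segments": [0.001,0,0.035,0,0.05,0.001,0,0.06,0,0.05,0.001,0,0.0745,0,0.05,0.001,0,0.0745,0,0.05,0.001,0,0.0745,0,0,0.001,0,0.0745,0,0,0.001,0,0.0745,0,0,0.001,0,0.0745,0,0,0.001,0,0.0745,0,0,0.001,0,0.0745,0,0],
  "grip_n": 80
}}

```text
time_s: 12.6
tcp_pos: [0.4386, 0.2846, 0.049]
tool_rot: [179.8, -0.0, 111.1]
wrist_force: [2.1, 0.8, 6.8]
width: 0.011
grasp_force: 79.2
```

```bash
python3 go.py 0.4382 0.2841 0.047 111.1
```

```text
t 12.6 [-0.0004 -0.0005  0.002 ] turn -0.0 dist 0.002 q [ -3.  24. -40. 106.  19.  56. -30.] F [2.1 0.8 6.8] w 0.011
```

Emit:
{"api": "jog_arm", "payload": {
  "segments": [0,0,-0.006,0,0,0,0,-0.02,0,0,0,0,-0.035,0,0,0,0,-0.05,0,0,0,0,-0.055,0,0,0,0,-0.055,0,0]
}}

```text
time_s: 13.1
tcp_pos: [0.4374, 0.2839, 0.1034]
tool_rot: [179.9, 0.0, 111.1]
wrist_force: [0.8, 0.3, -3.0]
width: 0.0105
grasp_force: 78.2
```

```bash
python3 go.py 0.5011 0.0385 0.1 87.65
```

Run:
```python
from h import *
im=r.grab_frame("side");cv2.imwrite("pics/h.png",im[...,::-1])
# tilt: left wall top edge in the side view, panel near-end lower edge; rear-left-bottom and front-left-bottom corners
g=im.astype(int).mean(2)
o=r.observe();print(o["tool_rot"],o["moment"],o["width"])
a=np.radians(21.1);x=np.array([np.cos(a),np.sin(a)]);y=np.array([-x[1],x[0]]);O=np.array([.4438,.2863])+(o["tcp_pos"][:2]-[.4386,.2846])
zb=o["tcp_pos"][2]-.049
for tl in(0,2,4):
    P=[[*(O+X*x+.084*y),zb+.05-X*np.tan(np.radians(tl))] for X in(.01,.15)];p=proj("side",P);e=edge(im,p[0],p[1],5);print(tl,p.round(1).tolist(),"fit at ends",[(e[0]+e[1]*((q-e[0])@e[1])).round(1).tolist() for q in p],e[2:])
```

```text
t 13.1 [-0.2519 -0.0288  0.0033] turn 23.4 dist 0.254 q [ -2.  20. -42. 103.  15.  62. -28.] F [ 0.8  0.3 -3. ] w 0.0105
[1.79989784e+02 1.87336167e-02 1.11065941e+02] [-0.07938795  0.19736674 -0.00523732] 0.010602322014448398
0 [[289.6, 286.8], [221.3, 271.5]] fit at ends [[289.9, 285.5], [221.6, 270.3]] (43, np.float32(0.06937951))
2 [[289.6, 286.9], [221.6, 273.5]] fit at ends [[289.9, 285.6], [222.3, 270.4]] (46, np.float32(0.08795188))
4 [[289.6, 287.0], [222.0, 275.5]] fit at ends [[289.9, 285.6], [223.1, 270.5]] (50, np.float32(0.085543126))
```

Emit:
{"api": "jog_arm", "payload": {
  "segments": [-0.02,-0.002,0,3,0,-0.05,-0.006,0,8,0,-0.08,-0.009,0,13,0,-0.11,-0.013,0,18,0,-0.14,-0.016,0,23.4,0,-0.17,-0.02,0,23.4,0,-0.2,-0.023,0,23.4,0,-0.23,-0.027,0,23.4,0,-0.252,-0.029,0,23.4,0,-0.252,-0.029,0,23.4,0]
}}

```text
time_s: 13.98
tcp_pos: [0.5007, 0.0315, 0.1006]
tool_rot: [-179.9, 0.2, 87.2]
wrist_force: [-0.6, -1.7, -3.9]
width: 0.0104
grasp_force: 78.2
```

Emit:
{"api": "jog_arm", "payload": {
  "segments": [0,0,0,0,0,0,0,0,0,0]
}}

```text
time_s: 14.15
tcp_pos: [0.4997, 0.0387, 0.1012]
tool_rot: [-179.9, -0.0, 87.7]
wrist_force: [-0.2, 0.6, -3.7]
width: 0.0108
grasp_force: 78.2
```

```bash
python3 go.py 0.5011 0.0385 0.083 87.65
```

Run:
```python
from h import *
t=r.grab_frame("top");cv2.imwrite("pics/i.png",t[...,::-1])
o=r.observe();p=o["tcp_pos"];print(p,o["tool_rot"])
a=np.radians(o["tool_rot"][2]-90);x=np.array([np.cos(a),np.sin(a)]);y=np.array([-x[1],x[0]]);O=p[:2]+.006*x
zb=p[2]-.049
def lineat(A,B,z,k,w=4):
    q=proj("top",[[*(O+A[0]*x+A[1]*y),z],[*(O+B[0]*x+B[1]*y),z]]);e=edge(t,q[0],q[1],w)
    Q=plane("top",[e[0]-8*e[1],e[0]+8*e[1]],z)[:,:2]-O;print(k,"x",(Q@x).round(4),"y",(Q@y).round(4),"ang",round(np.degrees(np.arctan2(*((Q[1]-Q[0])[::-1]))),2),e[2:])
lineat((.03,-.084),(.147,-.084),zb+.05,"right wall out");lineat((.03,.084),(.147,.084),zb+.05,"left wall out");lineat((.15,-.08),(.15,.08),zb+.05,"rear")
# slot mouth corners still visible?
s=np.radians(-2.35);xs=np.array([np.cos(s),np.sin(s)]);ys=np.array([-xs[1],xs[0]]);S=np.array([.672,.0315])
print(proj("top",[[*(S+.09*ys),.03],[*(S-.09*ys),.03],[*(S+.09*ys),.088],[*(S-.09*ys),.088]]).round(1))
```

```text
t 14.15 [-0.0001  0.0014  0.0182] turn 0.0 dist 0.018 q [ 19.  16. -31. 106.   9.  61. -18.] F [-0.2  0.6 -3.7] w 0.0108
[0.49979242 0.03927084 0.10148653] [-1.79909559e+02 -3.27974744e-02  8.77627465e+01]
right wall out x [0.0751 0.1131] y [-0.0863 -0.0866] ang -2.64 (50, np.float32(0.102876045))
left wall out x [0.0708 0.1088] y [0.0919 0.0919] ang -2.23 (57, np.float32(0.07269893))
rear x [0.1548 0.1547] y [ 0.0134 -0.0247] ang -92.31 (45, np.float32(0.07015339))
[[276.8 170. ]
 [347.6 172.6]
 [274.7 167.1]
 [349.2 169.9]]
```

Run:
```python
from h import *
t=cv2.imread("pics/i.png");g=t.mean(2).astype(np.float32)
p=np.array([.4998,.0393,.1015]);a=np.radians(-2.24);x=np.array([np.cos(a),np.sin(a)]);y=np.array([-x[1],x[0]]);O=p[:2]+.006*x;z=p[2]-.049+.05
def prof(A,B,n):
    L=np.linspace(0,1,n)[:,None];P=O+(A[0]+(B[0]-A[0])*L)*x+(A[1]+(B[1]-A[1])*L)*y
    q=proj("top",np.c_[P,np.full(n,z)]).astype(np.float32);return cv2.remap(g,q[:,0][None],q[:,1][None],1)[0].astype(int).tolist()
for X in(.05,.12):print("right -110..-60 step2",X,prof((X,-.11),(X,-.06),26));print("left 60..110",prof((X,.06),(X,.11),26))
print("rear 130..170",prof((.13,.03),(.17,.03),21),prof((.13,-.05),(.17,-.05),21))
print("panel -20..15 ",prof((-.02,.07),(.02,.07),21),prof((-.02,-.08),(.02,-.08),21))
```

```text
right -110..-60 step2 0.05 [31, 29, 20, 16, 18, 22, 22, 25, 25, 26, 31, 44, 77, 111, 116, 122, 128, 132, 135, 134, 134, 135, 135, 135, 135, 134]
left 60..110 [125, 124, 124, 124, 124, 124, 122, 115, 100, 93, 101, 112, 104, 97, 94, 99, 114, 136, 144, 148, 146, 146, 147, 147, 146, 147]
right -110..-60 step2 0.12 [30, 28, 30, 30, 29, 30, 28, 29, 28, 29, 34, 48, 80, 112, 117, 121, 126, 129, 124, 110, 99, 97, 97, 97, 98, 100]
left 60..110 [124, 123, 123, 124, 125, 124, 121, 112, 97, 89, 103, 109, 105, 99, 96, 102, 116, 135, 144, 145, 146, 147, 146, 147, 146, 146]
rear 130..170 [124, 124, 124, 125, 126, 124, 103, 86, 91, 118, 135, 134, 113, 88, 71, 68, 69, 77, 100, 124, 139] [95, 97, 110, 127, 131, 123, 101, 81, 89, 122, 136, 133, 111, 83, 66, 66, 67, 75, 96, 125, 141]
panel -20..15  [110, 107, 106, 108, 109, 108, 107, 107, 106, 104, 102, 99, 98, 93, 89, 85, 79, 75, 73, 72, 67] [24, 28, 40, 73, 113, 134, 142, 143, 140, 128, 110, 113, 117, 120, 121, 121, 119, 119, 119, 118, 118]
```

Emit:
{"api": "jog_arm", "payload": {
  "segments": [-0.0007,0,0.012,0,0,-0.0007,0,0.0185,0,0,-0.0007,0,0.0185,0,0,-0.0007,0.015,0.0185,0,0,-0.0007,0.03,0.0185,0,0,-0.0007,0.045,0.0185,0,0,-0.0007,0.055,0.0185,0,0,-0.0007,0.065,0.0185,0,0,-0.0007,0.065,0.0185,0,0]
}}

```text
time_s: 14.95
tcp_pos: [0.567, 0.0353, 0.0838]
tool_rot: [180.0, -0.0, 87.7]
wrist_force: [-0.1, -0.1, -3.5]
width: 0.0105
grasp_force: 78.4
```

```bash
python3 go.py 0.649 0.0324 0.083 87.65
python3 -c "
from cell import r;o=r.observe();print(o['tcp_pos'],o['tool_rot'],o['moment'])"
```

```text
t 14.95 [0.0004 0.0821 0.0009] turn 0.0 dist 0.082 q [ 16.  25. -29.  97.  13.  61. -19.] F [-0.1 -0.1 -3.5] w 0.0105
[0.56697039 0.03531509 0.08380835] [ 1.79954375e+02 -4.27337674e-02  8.76976398e+01] [-0.0020321   0.24907764 -0.03614678]
```

Emit:
{"api": "jog_arm", "payload": {
  "segments": [0,0.012,0,0,0,0,0.026,0,0,0,0,0.04,0,0,0,0,0.052,0,0,0,0,0.062,0,0,0,0,0.068,0,0,0,0,0.068,0,0,0]
}}

```text
time_s: 15.53
tcp_pos: [0.6338, 0.0324, 0.0836]
tool_rot: [-180.0, -0.0, 87.7]
wrist_force: [-0.5, 0.2, -4.3]
width: 0.0106
grasp_force: 78.6
```

```bash
python3 go.py 0.642 0.0327 0.08 87.65
```

Run:
```python
from h import *
o=r.observe();print(o['tcp_pos'],o['tool_rot'],o['moment'])
t=r.grab_frame("top");cv2.imwrite("pics/j.png",t[...,::-1]);g=t.mean(2).astype(np.float32)
p=o["tcp_pos"];a=np.radians(o["tool_rot"][2]-90);x=np.array([np.cos(a),np.sin(a)]);y=np.array([-x[1],x[0]]);O=p[:2]+.006*x
for Y in(-.085,-.07,.07,.085):
    X=np.arange(-.03,.05,.002);P=O+X[:,None]*x+Y*y
    for z in(.105,):
        q=proj("top",np.c_[P,np.full(len(P),z)]).astype(np.float32);print(Y,z,cv2.remap(g,q[:,0][None],q[:,1][None],1)[0].astype(int).tolist())
```

```text
t 15.5333 [0.0006 0.0081 0.0036] turn 0.0 dist 0.009 q [ 14.  32. -28.  86.  16.  65. -19.] F [-0.5  0.2 -4.3] w 0.0106
[0.63384567 0.03240677 0.08356752] [-1.79992435e+02 -2.58916217e-02  8.76948920e+01] [ 0.04031058  0.21554973 -0.02502534]
-0.085 0.105 [63, 74, 83, 89, 92, 95, 96, 97, 100, 101, 102, 103, 104, 102, 104, 105, 106, 106, 107, 109, 112, 115, 122, 125, 117, 97, 96, 114, 124, 120, 110, 113, 132, 140, 145, 147, 147, 146, 146, 145]
-0.07 0.105 [79, 79, 78, 77, 76, 76, 78, 85, 96, 101, 104, 105, 107, 109, 109, 108, 109, 112, 113, 111, 111, 111, 111, 111, 110, 110, 111, 110, 112, 111, 111, 111, 111, 112, 109, 109, 107, 104, 102, 99]
0.07 0.105 [26, 26, 27, 28, 30, 37, 48, 59, 66, 72, 79, 87, 92, 98, 104, 104, 109, 110, 112, 113, 114, 113, 112, 110, 110, 111, 112, 111, 109, 111, 111, 111, 110, 110, 110, 110, 111, 111, 110, 109]
0.085 0.105 [93, 93, 92, 93, 95, 92, 85, 75, 77, 95, 123, 140, 145, 143, 131, 112, 94, 89, 92, 93, 91, 86, 84, 100, 115, 99, 83, 74, 68, 68, 75, 86, 93, 100, 105, 108, 108, 110, 113, 116]
```

Emit:
{"api": "jog_arm", "payload": {
  "segments": [0,0.008,0.001,0,0,0,0.008,0.003,0,0,0,0.008,0.0045,0,0,0,0.008,0.0045,0,0]
}}

```text
time_s: 15.92
tcp_pos: [0.6412, 0.0317, 0.0791]
tool_rot: [-180.0, -0.0, 87.7]
wrist_force: [-0.0, 0.3, -2.4]
width: 0.0105
grasp_force: 78.6
```

```bash
python3 go.py 0.642 0.0327 0.08 87.65
```

```text
t 15.9167 [ 0.001   0.0007 -0.0009] turn 0.0 dist 0.002 q [ 14.  33. -28.  85.  16.  65. -19.] F [-0.   0.3 -2.4] w 0.0105
```

Emit:
{"api": "jog_arm", "payload": {
  "segments": [0,0,0.001,0,0.02,0,0,0.001,0,0.02,0,0,0.001,0,0.02,0,0,-0.02,0,0.02,0,0,-0.06,0,0.02,0,0,-0.06,0,0.02,0,-0.03,-0.06,0,0.02,0,-0.07,-0.06,0,0.02,0,-0.075,-0.06,0,0.02,0,-0.075,-0.06,0,0.02]
}}

```text
time_s: 16.75
tcp_pos: [0.5641, 0.035, 0.1394]
tool_rot: [-180.0, 0.1, 87.8]
wrist_force: [2.0, 0.7, -0.1]
width: 0.0202
grasp_force: 0.0
```

Emit:
{"api": "jog_arm", "payload": {
  "segments": [0,0,0,88,0.085,0,0,0,88,0.085,0,0,0,88,0.085,0,0,0,88,0.085,0,0,0,88,0.085,0,0,0,88,0.085,0,0,0,88,0.085,0,0,0,88,0.085,0,0,0,88,0.085,0,0,0,88,0.085]
}}

```text
time_s: 17.58
tcp_pos: [0.568, 0.0348, 0.1399]
tool_rot: [180.0, -0.1, 15.7]
wrist_force: [0.5, -0.2, -0.8]
width: 0.0847
grasp_force: 0.0
```

Run:
```python
from h import *
t=r.grab_frame("top");cv2.imwrite("pics/k.png",t[...,::-1]);g=t.mean(2).astype(np.float32)
a=np.radians(-2.35);x=np.array([np.cos(a),np.sin(a)]);y=np.array([-x[1],x[0]]);S=np.array([.672,.0315])
for Y in(-.09,-.08,.08,.09):
    X=np.arange(-.06,.014,.002);P=S+X[:,None]*x+Y*y
    q=proj("top",np.c_[P,np.full(len(P),.105)]).astype(np.float32);print(Y,cv2.remap(g,q[:,0][None],q[:,1][None],1)[0].astype(int).tolist())
```

```bash
python3 go.py 0.572 0.0356 0.055 -2.35
```

```text
-0.09 [27, 26, 25, 24, 23, 27, 23, 29, 41, 55, 69, 86, 115, 134, 141, 142, 143, 144, 144, 145, 145, 145, 141, 130, 100, 81, 80, 83, 88, 100, 113, 131, 141, 145, 145, 144, 147]
-0.08 [21, 22, 25, 26, 23, 21, 26, 29, 38, 49, 61, 79, 107, 134, 141, 143, 138, 127, 116, 119, 121, 122, 122, 120, 118, 116, 119, 118, 114, 109, 112, 129, 140, 144, 145, 145, 144]
0.08 [107, 107, 106, 105, 105, 105, 104, 102, 100, 100, 98, 97, 96, 95, 92, 89, 87, 87, 91, 98, 105, 110, 112, 120, 116, 118, 125, 132, 130, 110, 117, 132, 143, 145, 147, 146, 145]
0.09 [107, 108, 107, 105, 103, 102, 101, 100, 100, 100, 99, 93, 94, 93, 89, 86, 88, 100, 113, 117, 117, 118, 123, 128, 99, 76, 67, 67, 72, 89, 115, 133, 142, 145, 145, 146, 146]
t 17.6333 [0.0039 0.0004 0.085 ] turn 17.5 dist 0.085 q [  8.  20. -18.  94.   7.  67. -87.] F [ 0.5  0.5 -0.2] w 0.085
```

Emit:
{"api": "jog_arm", "payload": {
  "segments": [0.004,0,0.03,17.5,0.085,0.004,0,0.06,17.5,0.085,0.004,0,0.08,17.5,0.085,0.004,0,0.082,17.5,0.085,0.004,0,0.082,17.5,0.085]
}}

```text
time_s: 18.05
tcp_pos: [0.5703, 0.0359, 0.0566]
tool_rot: [180.0, 0.1, -1.2]
wrist_force: [0.2, 0.6, 0.1]
width: 0.085
grasp_force: 0.0
```

```bash
python3 go.py 0.649 0.0324 0.055 -2.35
```

```text
t 18.05 [0.0788 0.0019 0.0014] turn 1.2 dist 0.079 q [   5.   25.  -15.   99.    7.   58. -104.] F [0.2 0.6 0.1] w 0.085
```

Emit:
{"api": "jog_arm", "payload": {
  "segments": [0.02,0.0005,0.001,0.8,0.085,0.04,0.001,0.001,0.8,0.085,0.05,0.0015,0.001,0.8,0.085,0.058,0.0015,0.001,0.8,0.085,0.066,0.0015,0.001,0.8,0.085,0.07,0.0015,0.001,0.8,0.085,0.072,0.0015,0.001,0.8,0.085,0.072,0.0015,0.001,0.8,0.085]
}}

```text
time_s: 18.72
tcp_pos: [0.6428, 0.0327, 0.0566]
tool_rot: [-180.0, -0.1, -2.2]
wrist_force: [0.2, 0.7, -0.6]
width: 0.085
grasp_force: 0.0
```

```bash
python3 go.py 0.649 0.0324 0.055 -2.35
```

```text
t 18.7167 [0.0062 0.     0.0016] turn 0.1 dist 0.006 q [   4.   32.  -14.   87.    8.   62. -104.] F [ 0.2  0.7 -0.6] w 0.085
```

Emit:
{"api": "jog_arm", "payload": {
  "segments": [0.002,0,0,0,0.085,0.004,0,0,0,0.085,0.005,0,0,0,0.085,0.005,0,0,0,0.085]
}}

```text
time_s: 19.05
tcp_pos: [0.6473, 0.0324, 0.0563]
tool_rot: [-180.0, 0.0, -2.2]
wrist_force: [-1.4, 0.6, 1.0]
width: 0.0849
grasp_force: 1.1
```

Emit:
{"api": "jog_arm", "payload": {
  "segments": [0.001,0,0,0,0.085,0.002,0,0,0,0.085,0.002,0,0,0,0.085]
}}

```text
time_s: 19.3
tcp_pos: [0.648, 0.0324, 0.0562]
tool_rot: [180.0, 0.2, -2.2]
wrist_force: [-9.2, 1.1, 7.2]
width: 0.0853
grasp_force: 4.7
```

```bash
python3 - <<'E'
from h import *
t=r.grab_frame("top");g=t.mean(2).astype(np.float32)
a=np.radians(-2.35);x=np.array([np.cos(a),np.sin(a)]);y=np.array([-x[1],x[0]]);S=np.array([.672,.0315])
for Y in(-.09,-.08,.08,.09):
    X=np.arange(-.04,.014,.002);P=S+X[:,None]*x+Y*y
    q=proj("top",np.c_[P,np.full(len(P),.105)]).astype(np.float32);print(Y,cv2.remap(g,q[:,0][None],q[:,1][None],1)[0].astype(int).tolist())
E
```

```text
-0.09 [90, 93, 96, 95, 99, 111, 129, 143, 145, 138, 112, 85, 75, 90, 120, 138, 145, 145, 142, 136, 126, 136, 142, 145, 146, 146, 147]
-0.08 [96, 95, 96, 98, 98, 97, 99, 102, 104, 103, 94, 87, 86, 91, 105, 121, 125, 129, 130, 123, 115, 126, 138, 144, 144, 144, 145]
0.08 [94, 91, 78, 69, 70, 78, 84, 89, 89, 84, 75, 68, 70, 85, 114, 134, 142, 141, 132, 111, 111, 119, 125, 120, 115, 107, 104]
0.09 [98, 98, 94, 92, 94, 101, 112, 120, 119, 118, 115, 108, 95, 94, 121, 139, 146, 144, 136, 120, 123, 136, 144, 148, 149, 147, 149]
```

Emit:
{"api": "jog_arm", "payload": {
  "segments": [0.001,0,0,0,0.085,0.002,0,0,0,0.085,0.002,0,0,0,0.085,0.002,0,0,0,0.085]
}}

```text
time_s: 19.68
tcp_pos: [0.6479, 0.0324, 0.0561]
tool_rot: [180.0, 0.4, -2.2]
wrist_force: [-19.9, -0.1, 13.9]
width: 0.0849
grasp_force: 10.1
```

Emit:
{"api": "jog_arm", "payload": {
  "segments": [0.001,0,0,0,0.085,0.002,0,0,0,0.085,0.002,0,0,0,0.085,0.002,0,0,0,0.085]
}}

```text
time_s: 20.02
tcp_pos: [0.6478, 0.0324, 0.0561]
tool_rot: [179.9, 0.6, -2.2]
wrist_force: [-30.8, -0.1, 21.1]
width: 0.0848
grasp_force: 15.6
```

Emit:
{"api": "jog_arm", "payload": {
  "segments": [-0.004,0,0,0,0.085,-0.02,0,0,0,0.085,-0.06,0,0,0,0.085,-0.1,0,-0.03,0,0.085,-0.13,0,-0.07,0,0.085,-0.16,0,-0.1,0,0.085,-0.16,0.04,-0.12,0,0.085,-0.16,0.08,-0.12,0,0.085,-0.16,0.12,-0.12,0,0.085,-0.16,0.16,-0.12,0,0.085]
}}

```text
time_s: 20.85
tcp_pos: [0.4879, -0.1194, 0.1781]
tool_rot: [179.9, -0.3, -2.2]
wrist_force: [1.6, -0.9, -0.1]
width: 0.0848
grasp_force: 0.0
```

Run:
```python
from h import *
a=np.radians(-2.35);x=np.array([np.cos(a),np.sin(a)]);y=np.array([-x[1],x[0]]);S=np.array([.672,.0315])
for n in("top","side"):
    t=r.grab_frame(n);cv2.imwrite(f"pics/z_{n}.png",t[...,::-1]);g=t.mean(2).astype(np.float32)
    for Y in(-.09,-.06,0,.06,.09):
        X=np.arange(-.03,.014,.002);P=S+X[:,None]*x+Y*y
        q=proj(n,np.c_[P,np.full(len(P),.105)]).astype(np.float32);print(n,Y,cv2.remap(g,q[:,0][None],q[:,1][None],1)[0].astype(int).tolist())
    # front top edge of the panel, z .105
    ee=[]
    for A,B in((-.092,0),(0,.092)):
        q=proj(n,[[*(S-.012*x+A*y),.105],[*(S-.012*x+B*y),.105]]);e=edge(t,q[0],q[1],2.5)
        Q=plane(n,[e[0]-5*e[1],e[0]+5*e[1]],.105)[:,:2]-S;print(n,"panel front x",(Q@x).round(4),"y",(Q@y).round(3),e[2:])
t=r.grab_frame("top")
for nm,lo,hi,b in(("orange",(3,150,80),(15,255,255),(320,210,420,300)),("green",(45,60,50),(75,255,255),(380,150,480,330))):
    c=big(hsv(t,lo,hi),b);print(nm,cv2.minAreaRect(c))
c=big(hsv(t,(105,120,60),(120,255,255)),(185,100,245,200));print("tub",cv2.minEnclosingCircle(c))
```

```text
top -0.09 [113, 130, 144, 148, 140, 115, 87, 76, 92, 123, 140, 147, 148, 145, 138, 128, 137, 145, 148, 148, 149, 150]
top -0.06 [112, 134, 146, 145, 130, 103, 77, 71, 85, 112, 137, 147, 147, 139, 122, 121, 134, 147, 149, 149, 149, 149]
top 0 [113, 135, 146, 144, 129, 94, 72, 73, 89, 115, 139, 147, 146, 140, 124, 122, 136, 147, 149, 150, 149, 148]
top 0.06 [80, 88, 94, 93, 86, 74, 72, 76, 92, 116, 139, 147, 145, 137, 121, 118, 135, 149, 150, 149, 149, 149]
top 0.09 [103, 115, 122, 123, 121, 117, 108, 95, 95, 122, 141, 148, 146, 137, 122, 127, 137, 145, 149, 150, 149, 150]
top panel front x [-0.0126 -0.0121] y [-0.037 -0.06 ] (43, np.float32(0.060169864))
top panel front x [-0.0125 -0.0125] y [0.057 0.033] (50, np.float32(0.07631866))
side -0.09 [99, 102, 105, 109, 113, 113, 112, 116, 121, 132, 144, 154, 163, 170, 173, 176, 178, 181, 182, 184, 185, 186]
side -0.06 [92, 90, 89, 91, 95, 101, 112, 125, 141, 154, 166, 175, 178, 178, 178, 178, 178, 181, 183, 185, 186, 186]
side 0 [92, 90, 89, 89, 94, 101, 111, 125, 140, 153, 165, 172, 174, 175, 175, 176, 178, 180, 183, 185, 186, 186]
side 0.06 [89, 87, 87, 89, 94, 101, 111, 125, 141, 155, 165, 171, 173, 173, 173, 175, 178, 180, 183, 185, 186, 187]
side 0.09 [91, 88, 88, 90, 95, 102, 113, 125, 140, 154, 167, 174, 176, 175, 174, 174, 177, 181, 183, 185, 186, 187]
side panel front x [-0.0151 -0.0152] y [-0.029 -0.067] (57, np.float32(0.08521487))
side panel front x [-0.015  -0.0151] y [0.065 0.031] (59, np.float32(0.094334505))
orange ((365.5, 239.0), (6.0, 17.0), 90.0)
green ((422.2867431640625, 213.90087890625), (11.358986854553223, 26.925004959106445), 14.620874404907227)
tub ((212.60000610351562, 151.0500030517578), 22.500370025634766)
```

```bash
python3 -c "
from cell import r
print(r.sign_off())"
```

```text
the job is handed in; nothing more can be done
None
```

The brush lies in the tray, and the drawer with its insert is pushed home against a hard stop, with its panel front parallel to the console, so I handed the job in at about 21 s; I saw no sign of contact with the tub, bottle or cup, but only the tub was rechecked at the end.

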